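# Set out a honey jar from the spring dispenser

### The arm

A 7-joint arm with a two-finger parallel gripper is mounted at the origin on the work surface. World frame = base frame: x ahead of the robot, y to its left, z up, the work surface at z = 0. Lengths are in m, angles in rad, forces in N, time in s.
With the tool pointing down it reaches from about 0.425 to 0.825 m from the base axis. Payload 3.6 kg.
Tool frame: the origin (TCP) lies midway between the tips of the shut fingers; the grasp point (between the pads) lies 19 mm behind it; z points along the fingers, y is the direction in which the jaws open and shut (so a half turn about z gives the same grasp; the last joint's range is limited). The gripper opens to 93 mm and grips with 3 to 60 N. Pads are 15 mm wide; open, the fingers measure 128 mm over their backs; the gripper's body (75 mm by 188 mm) begins 65 mm behind the grasp point.
Start: joints at [1.252, 0.615, -0.013, 1.423, 0.008, 1.103, -0.04], TCP at [0.188, -0.622, 0.219] pointing down, gripper open.
Joint ranges: [-3.12, 3.12], [-0.3, 2.06], [-1.34, 1.32], [0.26, 2.42], [-1.36, 4.5], [0.01, 1.98], [-2.84, 2.84]. Speed limits (rad/s): [2.79, 2.79, 3.14, 3.14, 3.14, 3.14, 3.14].

### API

Orientations are given as a unit quaternion [x, y, z, w].
In Python, from workcell import r gives the robot as it stands.
- The arm moves only by the shell command python3 -m creep 'ROWS'. ROWS is JSON, a list that holds one entry, the list of rows, each a list of 7 numbers: the shift along the tool's x, y, z in m, then the turn, a rotation vector about the tool's x, y, z in rad, then the closure, from 0 (fully open) to 1 (shut). A call has 1 to 12 rows; each row shifts and turns the pose as measured when the row begins, along the tool's axes as they then stand; what a row does not reach is not made up. A row lasts 1/8 s, in which the tool goes at most 62.5 mm and 10.7 degrees, less where a joint would pass 70% of its speed; a pose out of reach is approached as far as the arm can. A call is refused whole if a number of a shift passes 0.0625 or a number of a turn 0.188, either way. A call with a gripper value outside its range is refused whole. The fingers move at their own pace and stop on an object; the grip force is fixed at half the most. Time passes only in rows, so rows that do not move let the fingers close. It gives the time, the measured TCP pose, the force and the opening at its end, in the units of the state.
- r.get_obs(): the state, without advancing time (a new reading comes with each control period).
- r.read_camera(name): name is "scene" or "top"; returns a dict with "img" (420x560x3 uint8, red, green, blue), "fovy" (degrees; the focal length in pixels is half the picture's height over the tangent of half this angle, whatever the lens; pixels are square), "cx", "cy" (the principal point, pixels), "k1" (the pictures are not rectified: a ray, as slopes to the right and down, at radius r is drawn at 1 + k1 r^2 times it, then the intrinsics apply), "world_from_camera" (4x4, takes a point from camera to world coordinates). Camera axes: x right, y up, looking along -z (the intrinsics and any distortion apply to the point x, -y, -z); pixel columns grow to the right and rows downward; lengths in m; the calibration is good to about 2 mm. A picture is of the moment at which its call begins. There is no depth.
- r.close_job(): hands the job in, once; it reports no verdict.
The state is a dict: "clock": time; "q": joint angles; "joint_velocities": joint speeds; "effort": joint torques, N m; "ee_pos": TCP position; "ee_rot": TCP orientation; "contact_force": force on the tool from outside, world axes, zero at the start; "moment": the same for the moment, N m; "grip_width": finger opening in m.
Only numpy, scipy, OpenCV 4.12 (cv2) and the standard library are available. Lean on these libraries where they do the work, as an engineer would, in place of code of your own. Each camera call takes 0.05 s, during which the arm holds its last target.

### The job

Set out one honey jar on the dispenser's delivery shelf for the next guest: press the black key with one finger so that the spring plunger pops the jar out, and have the other finger standing in its way over the shelf so that the jar is stopped there and does not shoot off the open end, where no hand is waiting to catch it. Keep the key down until the jar has come to rest, then let it up and leave the jar standing by itself wholly on the shelf, out of the mouth and not over the end. Do not pick anything up, and leave the cups and bowl around the dispenser where they are.

Things in the scene. Friction and masses are not known exactly. Their poses are not given: they have to be found in the camera images.
- dispenser: Fixed low steel jar dispenser. Origin: at counter height (z=0) under the middle of the jar mouth; +x is the level way the jar is shot out, +y left of that, z up. In its frame, mm: housing behind the mouth, x -115 to 0, y -64 to 165, 87 high; knob at its back to x -173 (y 0, height 54). Mouth: y -24 to 24 at x 0, 42 high. Shelf in front of it (see shelf_mid), key on the shelf's -y side.
- key (a joint): How far the key is pressed, m: 0 up, 0.010 fully down. Straight down against a spring, 2 N to start, 6 N at the bottom; springs back. At about 6 mm (4.4 N) it frees the spring plunger, which shoots the jar out at about 1.2 m/s: over the shelf in 0.1 s and off its end unless something stands in the way. Fires once; the plunger then stays forward, its face level with the mouth.
- key_top (a point): Middle of the flat top of the key, a black bar beside the shelf, 80 mm long (dispenser x 30 to 110) and 32 mm wide (y -60 to -28). Moves with the key. Up: dispenser x 70, y -44, height 50 mm (14 mm above the shelf); fully down: height 40 mm (4 mm above the shelf).
- shelf_mid (a point): Middle of the delivery shelf's upper face: dispenser x 60, y 0, height 36 mm; axes as the dispenser's. The shelf runs from the mouth (x 0) to x 120, flat and slippery, a channel y -24 to 24 between two guide rails 3 mm thick and 8 mm high; its far end (x 120) is open and drops to the counter.
- jar: The loose honey jar that is ready in the dispenser: upright cylinder of diameter 43 mm, 40 mm high, about 75 g, amber glass, paper band, white lid; origin at the centre of its underside. It starts behind the mouth, under a clear cover, at dispenser x -29.5, y 0, height 36 mm, where it cannot be reached.
- mug: Bystander: white ceramic mug, radius 40, 82 mm high, handle to its +y; origin centre of the underside, beside the dispenser.
- tumbler: Bystander: drinking glass, radius 34, 80 mm high; origin centre of the underside, beside the dispenser.
- sugar_bowl: Bystander: white bowl, radius 42, 55 mm high; origin centre of the underside, beside the dispenser.
Things that resemble listed ones, but are neither listed nor needed, are in the scene too. Of the things like the jar, leave any that is red or turquoise; of the rest the larger one is meant.

How it is judged:
On the way, in this order (a step that is already met when the one before it is completed fails the run):
1. the key is pressed until the plunger lets go (value of joint key above 0.0055 m).
2. with the key still held down, the jar is stopped and at rest on the shelf (value of joint key above 0.003 m and x of jar in the frame of dispenser between 0.019 and 0.1 m and z of jar in the frame of dispenser above 0.033 m and linear speed of jar below 0.02 m/s), for 0.2 s.
At the end, for the whole second after the job is handed in: The jar stands upright (within 0.08 rad) and at rest on the delivery shelf, its centre 19 to 100 mm out from the mouth (wholly on the shelf), and the key is up again (within 2 mm) (x of jar in the frame of dispenser between 0.019 and 0.1 m and z of jar in the frame of dispenser between 0.033 and 0.039 m and angle between jar's own z axis and vertical below 0.08 rad and linear speed of jar below 0.02 m/s and value of joint key below 0.002 m); the robot touches nothing.
It fails at once if the jar is lifted off the shelf (more than 12 mm) (z of jar in the frame of dispenser above 0.048 m).
It fails at once if the jar falls off the shelf (z of jar in the frame of dispenser below 0.02 m).
It fails at once if the jar is tipped over (angle between jar's own z axis and vertical above 0.5 rad).
It fails at once if the mug, the tumbler or the sugar bowl is moved more than 20 mm (distance of any of mug, tumbler, sugar_bowl from where it was at the start of the episode above 0.02 m).
It also fails if it takes over 32 s, if anything falls off the work surface, if the arm or the gripper's body presses on something with over 40 N, if the wrist force passes 120 N, or if a joint passes its speed limit or range.

## Working session

There is one attempt and no reset: what is moved stays moved. The work goes in short steps, Python scripts to look and compute and a shell command to move; the robot and the scene stay as the last step left them, time stands still between calls to the robot, and variables do not carry over. Pictures are saved under pics/ and viewed, and the job is handed in when it is done.

```bash
ls; mkdir -p pics; python3 - <<'E'
from workcell import r
import cv2
for n in("scene","top"):
    c=r.read_camera(n); cv2.imwrite(f"pics/{n}0.png",c["img"][:,:,::-1]); print(n,{k:v for k,v in c.items() if k!="img"})
print(r.get_obs())
E
```

```text
pics
scene {'fovy': 54.39076311527205, 'cx': 276.4797073703386, 'cy': 209.60745883688435, 'k1': -0.12292366110046177, 'world_from_camera': array([[-0.137764  , -0.61551859,  0.77598837,  1.167161  ],
       [ 0.99046049, -0.08799878,  0.10603885,  0.13693921],
       [ 0.00301715,  0.78319415,  0.6217699 ,  0.61450453],
       [ 0.        ,  0.        ,  0.        ,  1.        ]])}
top {'fovy': 51.477151373676165, 'cx': 276.71237704296, 'cy': 196.50740126784936, 'k1': 0.030516607858577415, 'world_from_camera': array([[-0.20701152,  0.95225852, -0.22438791,  0.35060111],
       [-0.9783183 , -0.20296293,  0.04122315,  0.04065146],
       [-0.00628733,  0.22805647,  0.97362761,  0.79030622],
       [ 0.        ,  0.        ,  0.        ,  1.        ]])}
{'clock': 0.1, 'q': array([ 1.2514941 ,  0.61582145, -0.01258146,  1.42473954,  0.0080961 ,
        1.10345055, -0.04039028]), 'joint_velocities': array([-0.0011638 , -0.00055585, -0.0009272 , -0.00406767, -0.00111174,
       -0.00115009, -0.00087589]), 'effort': array([ 1.10454701e-03, -4.60041404e+01,  2.10153968e-01, -1.66245639e+01,
       -6.11245399e-02,  1.68956502e-02,  9.79789775e-05]), 'ee_pos': array([ 0.1873953 , -0.62163709,  0.21759754]), 'ee_rot': array([ 9.89298522e-01,  1.45900757e-01, -1.96317909e-04, -1.16794004e-03]), 'contact_force': array([-0.10127818,  0.74714123,  0.47299512]), 'moment': array([0.032032  , 0.04025496, 0.01203385]), 'grip_width': 0.09246459102183455}
```

View pics/scene0.png

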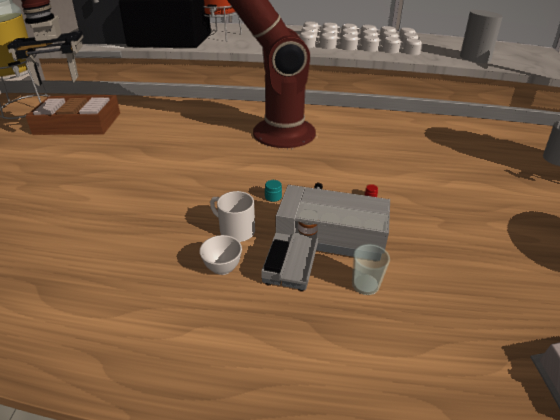

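View pics/top0.png

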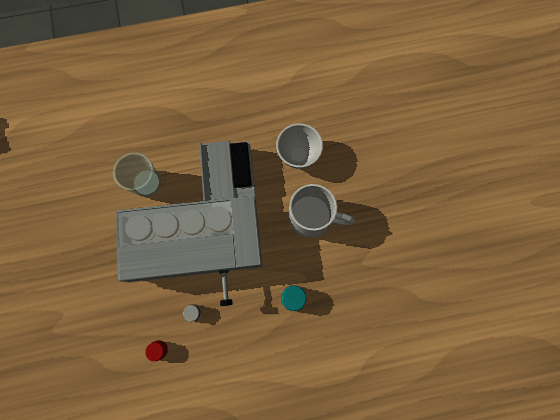

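The top view shows the dispenser with its mouth at about (216,200). The shelf runs up to (216,143) and the black key is at about (241,165). The mug is at (313,208), the bowl at (299,146) and the tumbler at (134,172). I'll enlarge these for measuring.

```bash
python3 - <<'E'
import cv2
a=cv2.imread("pics/top0.png")[130:290,105:265]; cv2.imwrite("pics/t_crop.png",cv2.resize(a[:100,80:],None,fx=7.5,fy=6,interpolation=cv2.INTER_CUBIC)[:, :600] if 0 else cv2.resize(a[0:95,75:160],None,fx=6,fy=6,interpolation=cv2.INTER_CUBIC))
b=cv2.imread("pics/scene0.png")[180:295,255:395]; cv2.imwrite("pics/s_crop.png",cv2.resize(b,None,fx=5,fy=5,interpolation=cv2.INTER_CUBIC))
E
```

```text
(no output)
```

View pics/t_crop.png

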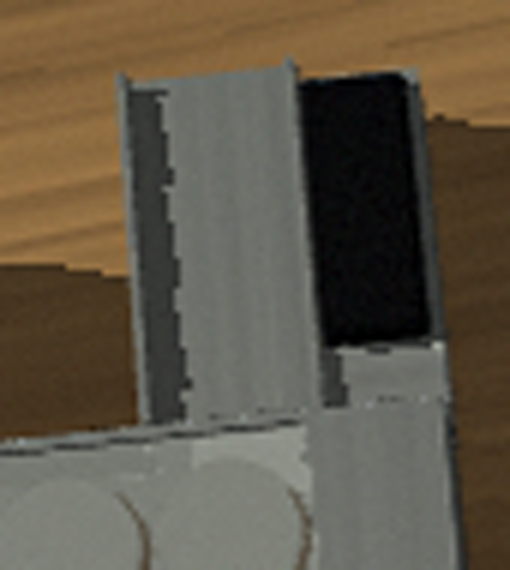

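View pics/s_crop.png

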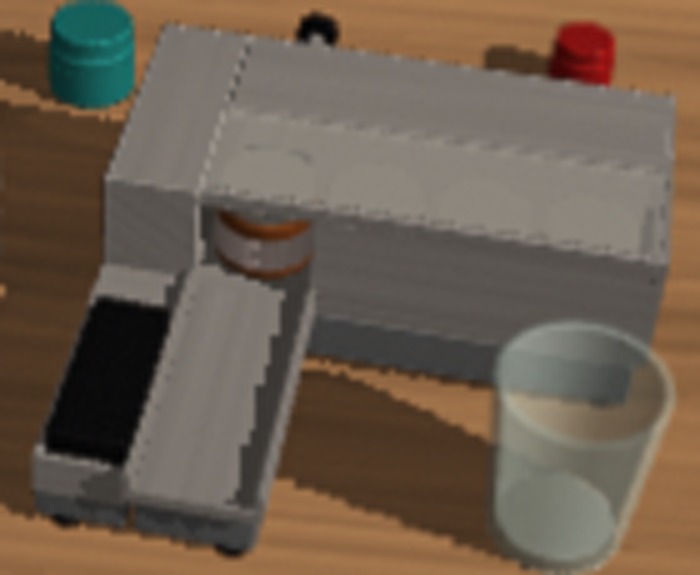

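```bash
cat > h.py <<'E'
import numpy as np
from workcell import r
def proj(c,P):
    T=c["world_from_camera"]; p=(np.asarray(P,float)-T[:3,3])@T[:3,:3]
    s=np.c_[p[:,0]/-p[:,2],-p[:,1]/-p[:,2]]; s=s*(1+c["k1"]*(s**2).sum(1,keepdims=True))
    f=210/np.tan(np.radians(c["fovy"])/2); return s*f+[c["cx"],c["cy"]]
def D(p,P):
    P=np.asarray(P,float)/1000;c,s=np.cos(p[2]),np.sin(p[2])
    return np.c_[p[0]+c*P[:,0]-s*P[:,1],p[1]+s*P[:,0]+c*P[:,1],P[:,2]]
E
python3 - <<'E'
from h import *
from scipy.optimize import least_squares
ct=r.read_camera("top");cs=r.read_camera("scene")
K=[(110,-28,50),(110,-60,50),(30,-60,50),(30,-28,50),(120,27,44),(120,-25.5,44)]
ut=np.array([(302,80),(405,72),(430,332),(323,345),(121,76),(290,60)])/6+[180,130]-.4
S=[(110,-28,50),(110,-60,50),(30,-60,50),(30,-28,50),(0,-64,87),(-115,-64,87),(0,165,87),(-115,165,87)]
us=np.array([(125,462),(48,450),(95,300),(170,308),(107,182),(165,25),(668,262),(675,97)])/5+[255,180]-.4
ft=lambda p:(proj(ct,D(p,K))-ut); fs=lambda p:(proj(cs,D(p,S))-us)
for n,f in(("top",ft),("scene",fs),("both",lambda p:np.r_[ft(p),fs(p)])):
    o=least_squares(lambda p:f(p).ravel(),[.5,.1,0],loss="soft_l1"); print(n,o.x.round(4),"\n",f(o.x).round(1).tolist())
p=o.x
print("pose",p, D(p,[(70,-44,50),(60,0,36)]))
def inv(px,z):
    return least_squares(lambda q:(proj(ct,[[q[0],q[1],z]])-px).ravel(),[.5,0]).x
for n,px,z in(("mug rim",(313,207),.082),("bowl rim",(299,146),.055),("tumbler rim",(134,172),.08)):
    w=inv(np.array([px]),z); d=w-p[:2];c,s=np.cos(p[2]),np.sin(p[2]); print(n,w.round(3),"disp",(d@[[c,-s],[s,c]]).round(3))
E
```

```text
top [ 0.5281  0.1114 -0.1085] 
 [[-0.2, 0.6], [0.4, 0.2], [0.1, -0.3], [-0.2, -0.7], [-0.4, 0.1], [0.4, 0.0]]
scene [ 0.5365  0.1108 -0.0883] 
 [[0.8, -1.5], [-0.4, -1.9], [-0.0, 0.1], [0.4, 1.0], [-1.0, 0.3], [-1.0, 0.1], [0.8, 1.2], [0.1, -0.2]]
both [ 0.5298  0.1106 -0.1026] 
 [[-0.3, -0.4], [0.2, -0.9], [0.2, -1.4], [-0.1, -1.7], [-0.5, -0.7], [0.2, -0.9], [0.4, -4.3], [-0.6, -4.9], [0.3, -2.4], [0.5, -1.4], [-0.5, -2.1], [0.1, -1.7], [0.5, -0.3], [0.5, -1.3]]
pose [ 0.52977891  0.11064434 -0.10258045] [[0.59490531 0.05970759 0.05      ]
 [0.5894635  0.1045003  0.036     ]]
mug rim [ 0.484 -0.045] disp [-0.03  -0.159]
bowl rim [ 0.602 -0.048] disp [ 0.088 -0.151]
tumbler rim [0.606 0.238] disp [0.063 0.135]
```

```bash
python3 - <<'E'
from h import *
from scipy.optimize import least_squares
ct=r.read_camera("top");cs=r.read_camera("scene")
K=[(110,-28,50),(110,-60,50),(30,-60,50),(30,-28,50),(120,27,44),(120,-25.5,44)]
ut=np.array([(302,80),(405,72),(430,332),(323,345),(121,76),(290,60)])/6+[180,130]-.4
S=[(30,-60,50),(30,-28,50),(0,-64,87),(-115,-64,87),(0,165,87),(-115,165,87)]
us=np.array([(95,300),(170,308),(107,182),(165,25),(668,262),(675,97)])/5+[255,180]-.4
ft=lambda p:(proj(ct,D(p,K))-ut); fs=lambda p:(proj(cs,D(p,S))-us)
for n,f in(("top",ft),("scene",fs),("both",lambda p:np.r_[ft(p),fs(p)])):
    o=least_squares(lambda p:f(p).ravel(),[.5,.1,0],loss="soft_l1"); print(n,o.x.round(4),"\n",f(o.x).round(1).tolist())
p=o.x
print("pose",p, D(p,[(70,-44,50),(60,0,36)]))
import cv2
for n,c in(("top",ct),("scene",cs)):
    im=c["img"][:,:,::-1].copy(); im=cv2.resize(im,None,fx=4,fy=4,interpolation=cv2.INTER_CUBIC)
    def poly(P):
        q=((proj(c,D(p,P))+.5)*4).astype(np.int32); cv2.polylines(im,[q.reshape(-1,1,2)],True,(0,0,255),1)
    poly([(30,-60,50),(110,-60,50),(110,-28,50),(30,-28,50)]); poly([(0,-64,87),(0,165,87),(-115,165,87),(-115,-64,87)]);poly([(0,-24,36),(0,24,36),(120,24,36),(120,-24,36)])
    cv2.imwrite(f"pics/ov_{n}.png", im[520:1120,440:1100] if n=="top" else im[720:1180,1000:1600])
E
```

```text
top [ 0.5281  0.1114 -0.1085] 
 [[-0.2, 0.6], [0.4, 0.2], [0.1, -0.3], [-0.2, -0.7], [-0.4, 0.1], [0.4, 0.0]]
scene [ 0.5349  0.1107 -0.0927] 
 [[-0.0, -0.5], [0.4, 0.4], [-0.9, -0.3], [-0.7, -0.3], [0.7, 0.9], [0.2, -0.4]]
both [ 0.5291  0.1107 -0.1044] 
 [[-0.2, -0.0], [0.4, -0.5], [0.3, -1.0], [-0.0, -1.3], [-0.3, -0.4], [0.4, -0.6], [0.3, -2.6], [0.6, -1.7], [-0.4, -2.3], [0.3, -1.9], [0.5, -0.4], [0.6, -1.4]]
pose [ 0.52912029  0.11067159 -0.10442337] [[0.5941527  0.05961491 0.05      ]
 [0.58879346 0.10441757 0.036     ]]
```

View pics/ov_top.png

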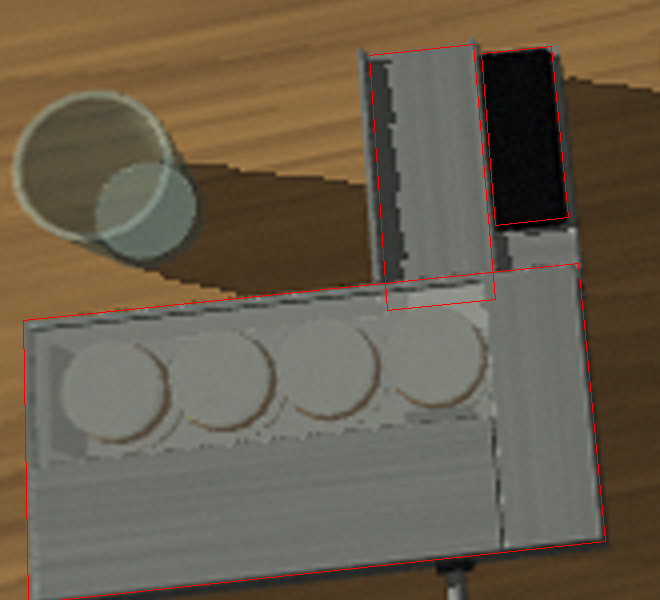

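View pics/ov_scene.png

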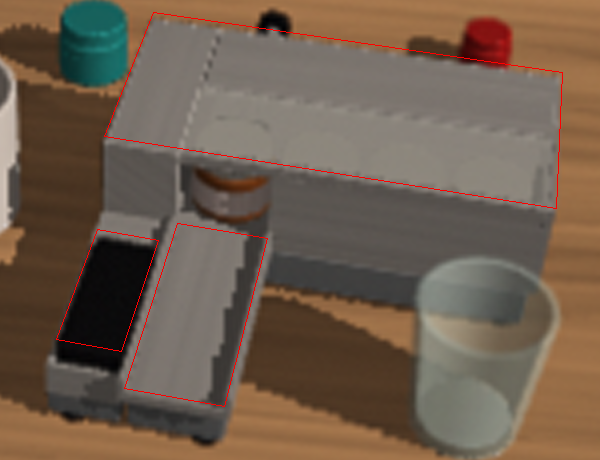

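Both overlays fit to a few mm, giving a dispenser pose of about (0.530, 0.111, yaw -0.105). The amber jar shows in the mouth at scene (301,228), and the red, turquoise and small grey ones are decoys. I'm aiming for the TCP at dispenser (70,-22) with the jaws along dispenser y and about 27 mm open. That puts the finger centres at y -44 (key) and y 0 (shelf).

```bash
python3 -m creep '[[[0.037,-0.035,0,0,0,0,0.71],[0.037,-0.035,0,0,0,0,0.71],[0.037,-0.035,0,0,0,0,0.71],[0.037,-0.035,0,0,0,0,0.71],[0.037,-0.035,0,0,0,0,0.71],[0.037,-0.035,0,0,0,0,0.71],[0.037,-0.035,0,0,0,0,0.71],[0.037,-0.035,0,0,0,0,0.71],[0.037,-0.035,0,0,0,0,0.71],[0.037,-0.035,0,0,0,0,0.71],[0.037,-0.035,0,0,0,0,0.71],[0.037,-0.035,0,0,0,0,0.71]]]'
cat >> h.py <<'E'
P=np.array([.530,.111,-.105])
def togo(tx,ty,tz):
    from scipy.spatial.transform import Rotation as R
    o=r.get_obs(); Rm=R.from_quat(o["ee_rot"]); w=D(P,[(tx,ty,tz)])[0]
    G=np.array([[np.cos(P[2]),np.sin(P[2]),0],[np.sin(P[2]),-np.cos(P[2]),0],[0,0,-1]]).T
    G=np.c_[[np.cos(P[2]),np.sin(P[2]),0],[np.sin(P[2]),-np.cos(P[2]),0],[0,0,-1]]
    print("t",o["clock"],"tcp",o["ee_pos"].round(4),"goal",w.round(4),"width",round(o["grip_width"],4),"F",o["contact_force"].round(2))
    print("tool shift",Rm.inv().apply(w-o["ee_pos"]).round(4),"shift in final tool axes",((w-o["ee_pos"])@G).round(4),"turn",(Rm.inv()*R.from_matrix(G)).as_rotvec().round(4))
E
python3 -c "
from h import *
togo(70,-22,120)"
```

```text
clock: 1.8
ee_pos: [0.5011, -0.082, 0.2181]
ee_rot: [0.99, 0.14, 0.002, 0.003]
contact_force: [-0.3, -0.1, -0.3]
grip_width: 0.0269
t 1.8 tcp [ 0.5011 -0.082   0.2181] goal [0.5973 0.0818 0.12  ] width 0.0269 F [-0.31 -0.11 -0.3 ]
tool shift [ 0.1377 -0.1311  0.0976] shift in final tool axes [ 0.0786 -0.1729  0.0981] turn [ 0.0058 -0.004   0.3869]
```

```bash
python3 -m creep '[[[0,0,0,0.0015,-0.001,0.097,0.71],[0,0,0,0.0015,-0.001,0.097,0.71],[0,0,0,0.0015,-0.001,0.097,0.71],[0,0,0,0.0015,-0.001,0.097,0.71],[0.02,-0.043,0,0,0,0,0.71],[0.02,-0.043,0,0,0,0,0.71],[0.02,-0.043,0,0,0,0,0.71],[0.02,-0.043,0,0,0,0,0.71],[0,0,0.03,0,0,0,0.71],[0,0,0.03,0,0,0,0.71],[0,0,0.03,0,0,0,0.71],[0,0,0,0,0,0,0.71]]]'
python3 - <<'E'
from h import *
import cv2
togo(70,-22,60)
for n,s in(("top",(100,280,130,310)),("scene",(130,300,200,400))):
    c=r.read_camera(n);a,b,d,e=s
    cv2.imwrite(f"pics/{n}1.png",cv2.resize(c["img"][a:b,d:e,::-1],None,fx=3.3,fy=3.3,interpolation=cv2.INTER_CUBIC))
E
```

```text
clock: 3.3
ee_pos: [0.6064, 0.0927, 0.127]
ee_rot: [0.999, -0.055, 0.002, -0.002]
contact_force: [0.0, 0.6, -0.9]
grip_width: 0.0275
t 3.3 tcp [0.6064 0.0927 0.127 ] goal [0.5973 0.0818 0.06  ] width 0.0275 F [ 0.02  0.62 -0.94]
tool shift [-0.0081  0.0121  0.0669] shift in final tool axes [-0.0078  0.0118  0.067 ] turn [-0.0041 -0.0048 -0.0042]
```

View pics/top1.png

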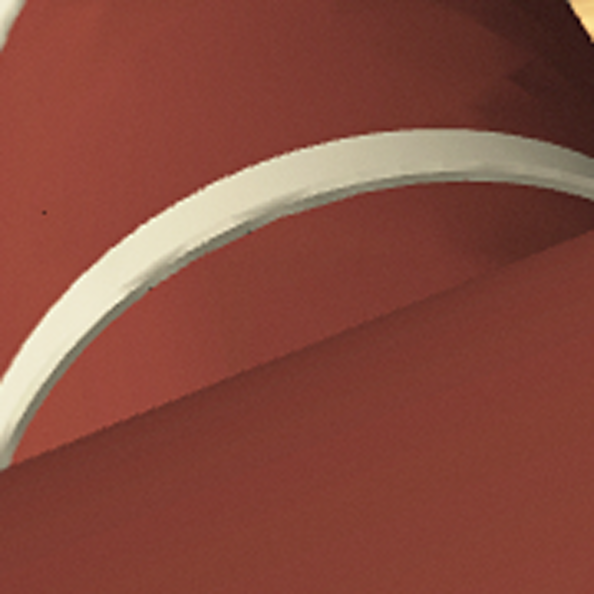

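View pics/scene1.png

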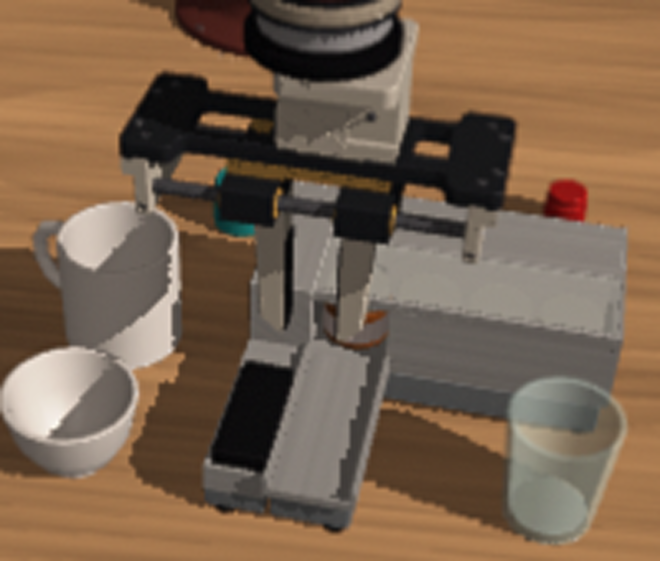

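The top camera is blocked by the arm. The scene view shows both fingers down, at crop (277,325) and (350,340), with the left one towards the key and the right one over the channel. Next I'll correct sideways and descend to just above the key.

```bash
python3 -m creep '[[[-0.008,0.012,0,-0.004,-0.005,-0.004,0.71],[0,0,0.02,0,0,0,0.71],[0,0,0.02,0,0,0,0.71],[0,0,0.018,0,0,0,0.71],[0,0,0,0,0,0,0.71]]]'
python3 - <<'E'
from h import *
import cv2
togo(70,-22,42)
c=r.read_camera("scene")
im=cv2.resize(c["img"],None,fx=6,fy=6,interpolation=cv2.INTER_CUBIC)[:,:,::-1].copy()
def poly(Q):
    cv2.polylines(im,[((proj(c,D(P,Q))+.5)*6).astype(np.int32).reshape(-1,1,2)],True,(0,0,255),1)
poly([(30,-60,50),(110,-60,50),(110,-28,50),(30,-28,50)])
cv2.imwrite("pics/scene2.png",im[1140:1740,1540:2140])
E
```

```text
clock: 4.03
ee_pos: [0.603, 0.0774, 0.0789]
ee_rot: [0.998, -0.054, 0.01, -0.001]
contact_force: [-0.2, -0.6, -0.2]
grip_width: 0.0273
t 4.025 tcp [0.603  0.0774 0.0789] goal [0.5973 0.0818 0.042 ] width 0.0273 F [-0.19 -0.57 -0.2 ]
tool shift [-0.0069 -0.0037  0.0368] shift in final tool axes [-0.0062 -0.0038  0.0369] turn [-0.0024 -0.0192 -0.0039]
```

View pics/scene2.png

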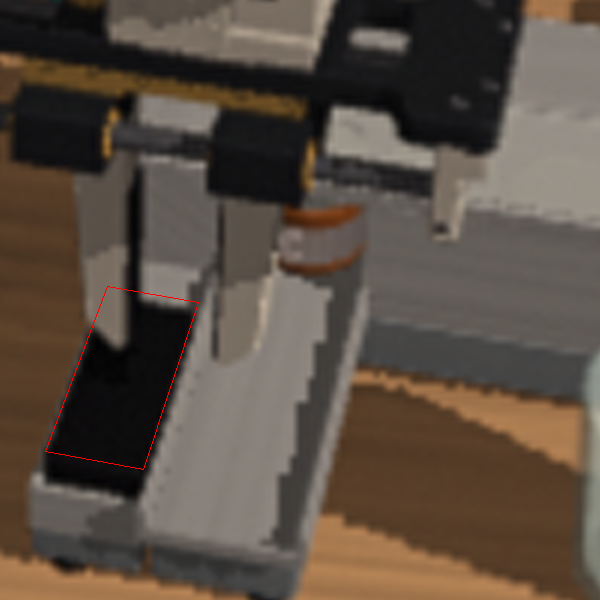

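The fingers are at crop (115,345) and (240,360). They straddle the rail over the key and the shelf, offset about 4 mm towards -y and 6 mm out. I'll correct that and descend further.

```bash
python3 -m creep '[[[-0.006,-0.0035,0,-0.002,-0.019,-0.004,0.71],[0,0,0,0,0,0,0.71],[0,0,0.008,0,0,0,0.71],[0,0,0.008,0,0,0,0.71],[0,0,0,0,0,0,0.71],[0,0,0,0,0,0,0.71]]]'
python3 -c "
from h import *
togo(70,-22,42)"
```

```text
clock: 4.82
ee_pos: [0.5997, 0.0818, 0.0656]
ee_rot: [0.999, -0.052, 0.003, -0.001]
contact_force: [0.1, 0.0, -0.6]
grip_width: 0.027
t 4.825 tcp [0.5997 0.0818 0.0656] goal [0.5973 0.0818 0.042 ] width 0.027 F [ 0.08  0.03 -0.58]
tool shift [-0.0025  0.0003  0.0236] shift in final tool axes [-0.0023  0.0003  0.0236] turn [-0.0019 -0.0059  0.0002]
```

```bash
python3 -m creep '[[[-0.002,0,0.006,0,-0.005,0,0.71],[0,0,0.006,0,0,0,0.71],[0,0,0,0,0,0,0.71]]]'
python3 - <<'E'
from h import *
import cv2
togo(70,-22,42)
c=r.read_camera("scene")
im=cv2.resize(c["img"],None,fx=6,fy=6,interpolation=cv2.INTER_CUBIC)[:,:,::-1].copy()
cv2.imwrite("pics/scene3.png",im[1140:1740,1540:2140])
E
```

```text
clock: 5.2
ee_pos: [0.5975, 0.082, 0.0526]
ee_rot: [0.999, -0.052, 0.0, -0.001]
contact_force: [-0.1, 0.7, -0.0]
grip_width: 0.0268
t 5.2 tcp [0.5975 0.082  0.0526] goal [0.5973 0.0818 0.042 ] width 0.0268 F [-0.11  0.7  -0.05]
tool shift [-0.0002  0.0002  0.0106] shift in final tool axes [-0.0002  0.0002  0.0106] turn [-0.0017 -0.0003  0.0001]
```

View pics/scene3.png

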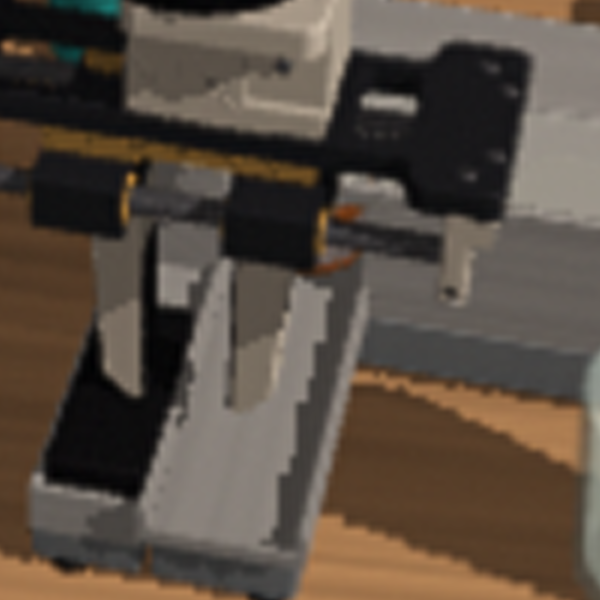

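The fingertips are centred at crop (128,390) on the key and (252,405) over the channel. The tips are 2–3 mm above the key, so I'll press now.

```bash
python3 -m creep '[[[0,0,0.004,0,0,0,0.71],[0,0,0.004,0,0,0,0.71],[0,0,0.002,0,0,0,0.71]]]'
python3 -c "
from h import *
togo(70,-22,42)"
```

```text
clock: 5.62
ee_pos: [0.5984, 0.0821, 0.0437]
ee_rot: [0.999, -0.052, 0.001, -0.001]
contact_force: [-1.2, -0.6, 5.0]
grip_width: 0.027
t 5.625 tcp [0.5984 0.0821 0.0437] goal [0.5973 0.0818 0.042 ] width 0.027 F [-1.24 -0.65  4.97]
tool shift [-0.001   0.0004  0.0017] shift in final tool axes [-0.001   0.0004  0.0017] turn [-0.0022 -0.0024  0.    ]
```

```bash
python3 -m creep '[[[0,0,0.002,0,0,0,0.71],[0,0,0.001,0,0,0,0.71],[0,0,0.0005,0,0,0,0.71],[0,0,0.0005,0,0,0,0.71]]]'
python3 - <<'E'
from h import *
import cv2
togo(70,-22,42)
c=r.read_camera("scene")
im=cv2.resize(c["img"],None,fx=6,fy=6,interpolation=cv2.INTER_CUBIC)[:,:,::-1].copy()
cv2.imwrite("pics/scene4.png",im[1140:1740,1540:2140])
E
```

```text
clock: 6.12
ee_pos: [0.5988, 0.0821, 0.0408]
ee_rot: [0.999, -0.052, 0.002, -0.001]
contact_force: [-1.1, -0.9, 5.1]
grip_width: 0.0273
t 6.125 tcp [0.5988 0.0821 0.0408] goal [0.5973 0.0818 0.042 ] width 0.0273 F [-1.13 -0.89  5.12]
tool shift [-0.0014  0.0004 -0.0012] shift in final tool axes [-0.0014  0.0004 -0.0012] turn [-0.0023 -0.0035 -0.    ]
```

View pics/scene4.png

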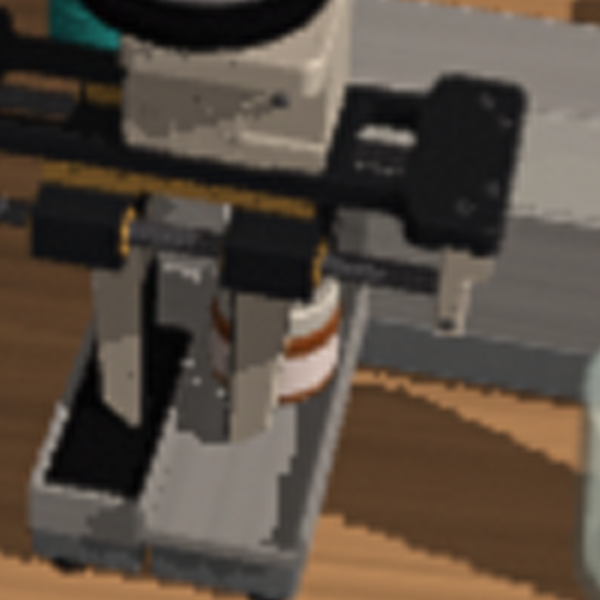

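The key is down and the jar (crop x 215–340, y 280–400) stands on the shelf, stopped behind the finger. I'll hold the key and check that the jar is at rest.

```bash
python3 -m creep '[[[0,0,0.0005,0,0,0,0.71],[0,0,0.0005,0,0,0,0.71],[0,0,0.0005,0,0,0,0.71],[0,0,0.0005,0,0,0,0.71],[0,0,0.0005,0,0,0,0.71]]]'
python3 - <<'E'
from h import *
import cv2
togo(70,-22,42)
c=r.read_camera("scene")
im=cv2.resize(c["img"],None,fx=6,fy=6,interpolation=cv2.INTER_CUBIC)[:,:,::-1].copy()[1140:1740,1540:2140]
cv2.imwrite("pics/scene5.png",im)
a=cv2.imread("pics/scene4.png"); d=cv2.absdiff(a,im)[270:440,200:350]; print(d.mean(),d.max())
E
```

```text
clock: 6.8
ee_pos: [0.5988, 0.0821, 0.0403]
ee_rot: [0.999, -0.052, 0.002, -0.001]
contact_force: [-1.5, -0.6, 6.6]
grip_width: 0.0271
t 6.8 tcp [0.5988 0.0821 0.0403] goal [0.5973 0.0818 0.042 ] width 0.0271 F [-1.52 -0.6   6.58]
tool shift [-0.0014  0.0004 -0.0018] shift in final tool axes [-0.0014  0.0004 -0.0017] turn [-0.0022 -0.004  -0.    ]
1.3828104575163398 53
```

View pics/scene5.png

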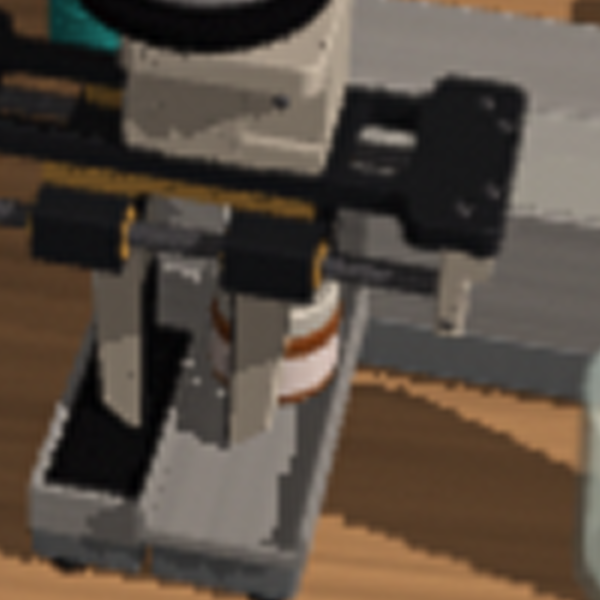

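The jar hasn't moved between the two pictures. I'll ease the finger away from it and lift.

```bash
python3 -m creep '[[[0.002,0,0,0,0,0,0.71],[0.002,0,-0.004,0,0,0,0.71],[0.001,0,-0.006,0,0,0,0.71],[0,0,-0.01,0,0,0,0.71],[0,0,-0.02,0,0,0,0.71],[0,0,-0.03,0,0,0,0.71],[0,0,-0.04,0,0,0,0.71],[0,0,-0.04,0,0,0,0.71],[0,0,0,0,0,0,0.71],[0,0,0,0,0,0,0.71]]]'
python3 - <<'E'
from h import *
import cv2
togo(70,-22,42)
c=r.read_camera("scene")
im=cv2.resize(c["img"],None,fx=6,fy=6,interpolation=cv2.INTER_CUBIC)[:,:,::-1].copy()[1140:1740,1540:2140]
cv2.imwrite("pics/scene6.png",im)
cv2.imwrite("pics/scene6f.png",c["img"][:,:,::-1])
E
```

```text
clock: 8.1
ee_pos: [0.6053, 0.0806, 0.1959]
ee_rot: [0.999, -0.053, 0.004, -0.001]
contact_force: [-0.6, -0.4, -0.9]
grip_width: 0.0269
t 8.1 tcp [0.6053 0.0806 0.1959] goal [0.5973 0.0818 0.042 ] width 0.0269 F [-0.65 -0.42 -0.92]
tool shift [-9.200e-03  1.000e-04  1.539e-01] shift in final tool axes [-0.0081 -0.0003  0.1539] turn [-0.0025 -0.0077 -0.0007]
```

View pics/scene6.png

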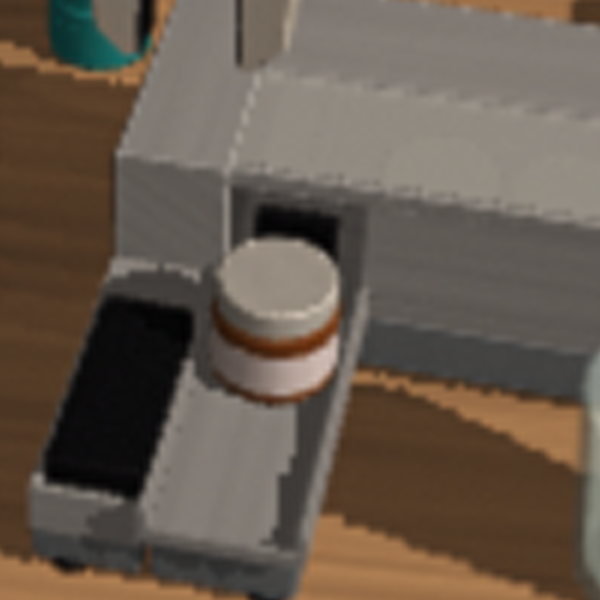

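View pics/scene6f.png

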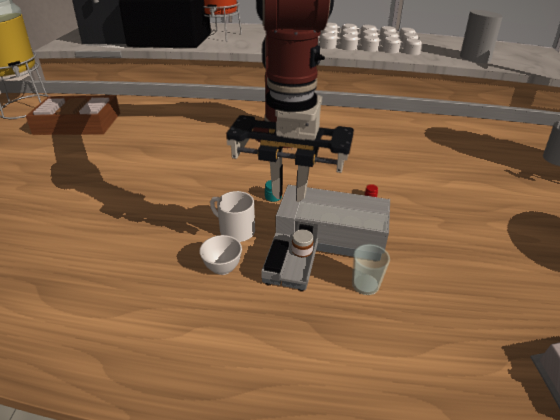

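The jar stands upright in the channel with its lid at crop (277,275), the key is up, and the cups and bowl are unmoved. One position check before handing in.

```bash
python3 - <<'E'
from h import *
from scipy.optimize import least_squares
c=r.read_camera("scene"); u=np.array([[(1540+277)/6-.5,(1140+274)/6-.5]])
for p in (P,np.array([.535,.1107,-.0927])):
    print(least_squares(lambda q:(proj(c,D(p,[(q[0],q[1],76)]))-u).ravel(),[40,0]).x.round(1))
r.close_job()
E
```

```text
[38.2 -0.4]
[33.2 -1.1]
the job is handed in; nothing more can be done
```

The honey jar is set out on the delivery shelf, and I've handed the job in. One finger pressed the key fully down (TCP at 40 mm, about 5–6.6 N). The other finger stood over the shelf and stopped the jar. I held the key until two pictures about 0.7 s apart showed the jar in the same place, then moved the finger clear and lifted.

- **Jar:** in the last picture it stands upright in the channel. Its centre is about 33–38 mm out from the mouth, inside the allowed 19–100 mm.
- **Key and surroundings:** the key is up, the cups and bowl look unmoved, and the gripper is about 150 mm above the shelf, touching nothing.
- **Disagreement:** the two cameras put the dispenser about 7 mm apart along its firing direction, which explains most of the spread in the jar's position; the margins covered it. The top camera was blocked by the arm when I last used it, so I made the final check with the scene camera only.

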